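# Seat the tube-mixer rotor in its bearings

### The job

Lift the red-disc rotor out of its parking rack and lower its axle into both open slots of the tube rotator. Press it gently past the sprung pads until both ends are fully home on the slot floors and the axle sits level, then let go; do not ram the delicate seats and leave the small vials, the screwdriver and the clear dish where they are.

Things in the scene. Friction and masses are not known exactly. Their poses are not given: they have to be found in the camera images.
- rotor: loose rotor, 0.28-0.42 kg: steel axle (y) 12 mm thick, 220 mm long; in its middle a black grip block 30 (x) x 56 (y) x 12 mm, top 6 mm above the axis, on a grey plate 58 (x) x 56 x 5 mm (top 6 mm below the axis); a red disc each side (64 mm diameter, faces 28 and 42 mm out, caps to 48). Bare axle 48 to 110 mm out. Origin: block centre, on the axis. Starts level, axis 60 mm up
- rack: fixed grey parking rack (base 120 x 230 x 10 mm) with two white forks, 10 mm thick, 58 mm either side of its middle, that carry the axle; fork cheeks reach 70 mm above the bench. Origin: centre of its underside on the bench; y along the parked axle
- cradle: fixed tube rotator: white base plate 130 (x) x 250 (y) x 12 mm; blue control box (40 x 100 mm, 34 high, knob to 44 mm) on its +x side; two blue uprights, 14 mm thick, 52 mm wide in x, centred 85 mm either side of the middle in y, each with a slot open at the top. Origin: centre of the underside, on the bench; y from right to left slot
- mouth_left (a point): centre of the top opening of the +y slot, 120 mm above the bench, 40 mm wide. White lips narrow it to 16 mm at 104 mm height, and so it goes down to the floor. Both slots are alike
- mouth_right (a point): centre of the top opening of the -y slot, the same. (In the rules inset_c0 is the brass floor of the +y slot, inset_c1 that of the -y slot.)
- floor_mark_left (a point): +y slot's axis, 59 mm above the bench: the MIDDLE of the range of the brass slot floor, a mark on the frame. The floors' true height is adjustable and not reported: their tops, level with each other, lie anywhere from 50 to 68 mm above the bench, so the axle's axis when home is at 56 to 74 mm. Feel for it: at the floor the resistance turns hard. Over 25 N damages a floor or upright
- floor_mark_right (a point): the same in the -y slot. Two yellow sprung pads on each floor grip the axle: straight faces 9 mm apart up to 20 mm above the floor, then a 12 mm high lead-in opening to 15 mm. They yield sideways: each end needs about 7 to 12 N down to enter, 4 to 6 N (with its weight) to slide on, and stays where pushing stops; its weight alone does not sink it
- vial_a: small capped amber vial, 21 mm diameter, 44 mm high, standing on the rack's base plate (10 mm thick) near a corner; origin: centre of its underside; leave it
- vial_b: small capped amber vial, 21 mm diameter, 44 mm high, standing on the rotator's base plate (12 mm thick) near the outer end of the left slot; origin: centre of its underside; leave it
- screwdriver: screwdriver lying on the bench; leave it
- dish: clear shallow dish, 90 mm diameter, 16 mm high, origin under its centre; leave it

How it is judged (in metres and radians):
On the way, in this order (a step that is already met when the one before it is completed fails the run):
1. the rotor is lifted out of the rack by the gripper (z of rotor in the frame of rack above 0.085 m and contact force between rotor and the fingers above 1 N and contact force between rotor and rack below 0.1 N), for 0.1 s.
2. both axle ends are on their slot floors, axle level (contact force between rotor and inset_c0 above 0.15 N and contact force between rotor and inset_c1 above 0.15 N and angle between the y axis of rotor and the y axis of cradle, either way round below 0.035 rad), for 0.1 s.
At the end, for the whole second after the job is handed in: Both ends of the axle touch the floors of their slots (at least 0.15 N on each), the axle is parallel to the line of the slots within 2 degrees, and the rotor is released and at rest (all of step 2 and linear speed of rotor below 0.01 m/s and angular speed of rotor below 0.1 rad/s and contact force between rotor and the fingers below 0.05 N).
It fails at once if more than 25 N between the rotor and the left slot floor (contact force between rotor and inset_c0 above 25 N).
It fails at once if more than 25 N between the rotor and the right slot floor (contact force between rotor and inset_c1 above 25 N).
It fails at once if more than 25 N between the rotor and the rotator's frame (contact force between rotor and cradle above 25 N).
It fails at once if a vial, the dish or the screwdriver is shifted by more than 25 mm (distance of any of vial_a, vial_b, screwdriver, dish from where it was at the start of the episode above 0.025 m).
It also fails if it takes over 72 s, if anything falls off the work surface, if the arm or the gripper's body presses on something with over 40 N, if the wrist force passes 120 N, or if a joint passes its speed limit or range.

### The arm

A 7-joint arm with a two-finger parallel gripper is mounted at the origin on the work surface. World frame = base frame: x ahead of the robot, y to its left, z up, the work surface at z = 0. Lengths are in mm, angles in rad, forces in N, time in s.
With the tool pointing down it reaches from about 425 to 875 mm from the base axis. Payload 9.9 kg.
Tool frame: the origin (TCP) lies midway between the tips of the shut fingers; the grasp point (between the pads) lies r.grip_point_offset behind it (r.grip_point_offset is the distance from the TCP to the grasp point, in mm); z points along the fingers, y is the line along which they close (so a half turn about z gives the same grasp; the last joint's range is limited). The gripper opens to 85 mm and grips with 20 to 120 N. Pads are 22 mm wide; open, the fingers measure 114 mm over their backs; the gripper's body (76 mm by 85 mm) begins 54 mm behind the grasp point. The pads swing forward as they close: fully open they stand 13 mm farther back than shut.
Start: joints at [-1.248, 0.576, 0.025, 1.437, -0.015, 1.129, -0.057], TCP at [267.072, 619.921, 231.289] pointing down, gripper open.
Joint ranges: [-2.76, 2.76], [-0.34, 2.15], [-1.52, 1.57], [0.19, 2.46], [-1.09, 4.23], [0.17, 1.99], [-2.82, 2.82]. Speed limits (rad/s): [2.22, 2.22, 3.01, 3.01, 3.14, 3.14, 3.14].

### API

Orientations are given as a rotation vector (axis times angle).
In Python, from bench import telemetry, get_image, close_job, r gives the robot as it stands.
- The arm moves only by the tool jog_arm, never from a script. Its arguments are lists of equal length, an entry for each row: "travel": the shift along the world's x, y, z in mm, a list of three; "delta_rot": the turn, a rotation vector about the world's x, y, z in degrees, a list of three; "grip": the gripper command: -1 is shut, 1 is fully open, values between are in proportion. A call has 1 to 8 rows; each row shifts and turns the commanded pose from where the row before left it; what a row does not reach is not made up. A row lasts 1/8 s, in which the tool goes at most 62.5 mm and 10.7 degrees, less where a joint would pass 70% of its speed; a pose out of reach is approached as far as the arm can. A call with a gripper value outside its range is refused whole. The fingers move at their own pace and stop on an object; the grip force is fixed at half the most. Time passes only in rows, so rows that do not move let the fingers close. It gives the time, the measured TCP pose, the force, the opening and the grip force at its end, in the units of the state.
- telemetry.get_state(): the state, without advancing time (a new reading comes with each control period).
- get_image(name): name is "scene" or "top" or "wrist"; returns a dict with "frame" (420x560x3 uint8, red, green, blue), "K" (3x3 intrinsics, pixels), "dist" ([k1, k2, p1, p2, k3] as OpenCV has them; the pictures are not rectified), "rvec" (rotation vector, rad) and "tvec" (3), from world to camera coordinates, as OpenCV has them; the wrist camera has in their place "hand_eye" (4x4, takes a point from camera to tool coordinates, whose origin is the TCP and whose axes are the flange's). Camera axes: x right, y down, z forward; pixel columns grow to the right and rows downward; lengths in mm; the calibration is good to about 2 mm. A picture is of the moment at which its call begins: read the wrist's pose just before it. There is no depth.
- close_job(): hands the job in; it is judged then, once.
The state is a dict: "t": time; "qpos": joint angles; "dq": joint speeds; "joint_efforts": joint torques, N m; "tool_pos": TCP position; "tcp_rot": TCP orientation; "ft_force": force on the tool from outside, world axes, zero at the start; "wrist_torque": the same for the moment, N m; "opening": opening from 0.0 (shut) to 1.0 (fully open); "gripper_force": force on a finger pad.
Only numpy, scipy, OpenCV 4.12 (cv2) and the standard library are available. Lean on these libraries where they do the work, as an engineer would, in place of code of your own. Each camera call takes 0.05 s, during which the arm holds its last target. There are 200 camera calls.

## Working session

There is one attempt and no reset: what is moved stays moved. The work goes in short steps, Python scripts to look and compute and a tool call to move; the robot and the scene stay as the last step left them, time stands still between calls to the robot, and variables do not carry over. Pictures are saved under pics/ and viewed, at most 10 in all, crops included, and the job is handed in when it is done.

Besides the shell and the picture viewer there is one more tool, called as name(argument=value, ...) on one line, values as JSON. jog_arm: Moves the arm, as the interface text tells. Its arguments: {"type":"object","properties":{"travel":{"type":"array","items":{"type":"array","items":{"type":"number"}}},"delta_rot":{"type":"array","items":{"type":"array","items":{"type":"number"}}},"grip":{"type":"array","items":{"type":"number"}}},"required":["travel","delta_rot","grip"]}

```bash
mkdir -p pics
python3 - <<'E'
from bench import telemetry,get_image,r
import cv2,pickle
s=telemetry.get_state();print(s,r.grip_point_offset)
d={}
for n in("scene","top"):
    d[n]=get_image(n);cv2.imwrite(f"pics/{n}0.png",d[n]["frame"][:,:,::-1])
    print(n,{k:v for k,v in d[n].items() if k!="frame"})
pickle.dump(d,open("d0.pkl","wb"))
E
```

```text
{'t': 0.0, 'qpos': array([-1.24782104,  0.57650734,  0.02479707,  1.43793524, -0.01502399,
        1.12900366, -0.0564923 ]), 'dq': array([ 0.00243442, -0.00059682,  0.00093886,  0.00166774, -0.00197688,
        0.00054459, -0.00016025]), 'joint_efforts': array([ 1.63903325e-03, -7.65774894e+01,  2.25048758e+00, -2.85959297e+01,
        1.53026852e-02,  1.25959443e-02, -4.21435379e-05]), 'tool_pos': array([266.84119665, 619.50547009, 230.44863357]), 'tcp_rot': array([-6.34395849e-01, -3.07656694e+00,  2.58167656e-03]), 'ft_force': array([0.08137412, 0.29987735, 0.01142774]), 'wrist_torque': array([-0.07911102, -0.01287298,  0.0253945 ]), 'gripper_force': 0.0, 'opening': 1.0007023275242155} 18.700000000000003
scene {'K': array([[400.15241426,   0.        , 282.69031573],
       [  0.        , 400.15241426, 209.00278774],
       [  0.        ,   0.        ,   1.        ]]), 'dist': array([-0.03007702,  0.        ,  0.        ,  0.        ,  0.        ]), 'rvec': array([ 1.2553637 ,  2.39284807, -0.81495033]), 'tvec': array([ 288.1420785 , -269.04024809, 1399.65606371])}
top {'K': array([[386.61681733,   0.        , 279.4666314 ],
       [  0.        , 386.61681733, 208.67761069],
       [  0.        ,   0.        ,   1.        ]]), 'dist': array([-0.04512298,  0.        ,  0.        ,  0.        ,  0.        ]), 'rvec': array([ 2.13177396, -2.11122608,  0.18492285]), 'tvec': array([  -3.54849988,  532.59687771, 1134.65021057])}
```

View pics/top0.png

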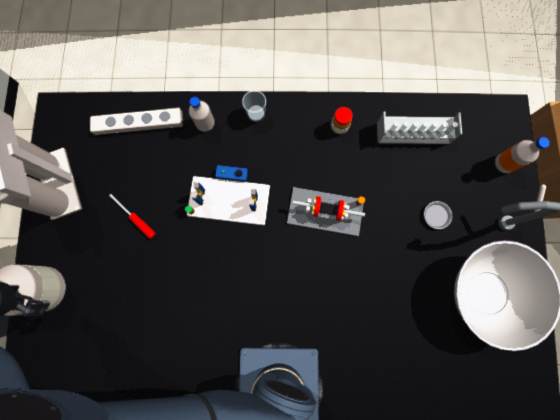

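View pics/scene0.png

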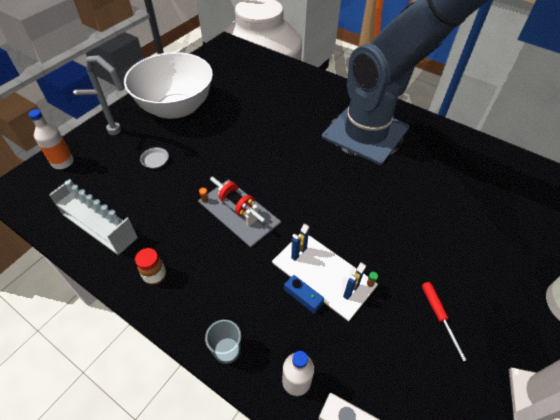

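The top view shows the rotor at about (328,209) on the grey rack, the rotator's white base at (229,200), and the vials at (188,210) and (361,200). The scene view shows the same layout: rotor (240,200), uprights (300,243) and (355,282). Next I measure the positions.

```bash
cat > h.py <<'E'
import numpy as np,cv2
def ray(c,px):
    u=cv2.undistortPoints(np.array(px,float).reshape(-1,1,2),c["K"],c["dist"]).reshape(-1,2)
    R=cv2.Rodrigues(c["rvec"])[0];o=-R.T@c["tvec"]
    return o,np.c_[u,np.ones(len(u))]@R
def plane(c,px,z):
    o,d=ray(c,px);return o+d*((z-o[2])/d[:,2])[:,None]
def proj(c,P): return cv2.projectPoints(np.array(P,float).reshape(-1,3),c["rvec"],c["tvec"],c["K"],c["dist"])[0].reshape(-1,2)
E
python3 - <<'E'
import pickle,cv2,numpy as np
from h import *
d=pickle.load(open("d0.pkl","rb"));c=d["top"];f=c["frame"];hsv=cv2.cvtColor(f,cv2.COLOR_RGB2HSV)
def blobs(m,box,name,z,amin=8):
    x0,y0,x1,y1=box;q=np.zeros_like(m);q[y0:y1,x0:x1]=m[y0:y1,x0:x1]
    for cn in cv2.findContours(q,cv2.RETR_EXTERNAL,cv2.CHAIN_APPROX_NONE)[0]:
        if cv2.contourArea(cn)<amin: continue
        rc=cv2.minAreaRect(cn);p=cv2.boxPoints(rc)
        W=plane(c,np.vstack([rc[0],p]),z)[:,:2].round(1)
        print(name,cv2.contourArea(cn),np.round(rc[0],1),W.tolist())
w=cv2.inRange(hsv,(0,0,170),(180,70,255))
w2=cv2.morphologyEx(w,cv2.MORPH_CLOSE,np.ones((7,7)))
blobs(w2,(170,160,280,235),"cradle",12,300)
g=cv2.inRange(hsv,(0,0,45),(180,80,255));g=cv2.morphologyEx(g,cv2.MORPH_OPEN,np.ones((3,3)))
g=cv2.morphologyEx(g,cv2.MORPH_CLOSE,np.ones((9,9)))
blobs(g,(280,180,375,245),"rack",10,300)
r=cv2.inRange(hsv,(0,170,110),(6,255,255))|cv2.inRange(hsv,(174,170,110),(180,255,255))
blobs(r,(295,190,352,230),"red",75)
b=cv2.inRange(hsv,(100,120,30),(125,255,255));blobs(b,(180,160,280,235),"blue",120,4)
cs=[cv2.resize(f[160:240,170:380],None,fx=3.8,fy=3.8,interpolation=cv2.INTER_CUBIC)]
s=d["scene"]["frame"][170:320,190:390];cv2.imwrite("pics/c1.png",cs[0][:,:,::-1]);cv2.imwrite("pics/c2.png",cv2.resize(s,None,fx=4,fy=4,interpolation=cv2.INTER_CUBIC)[:,:,::-1])
E
```

```text
cradle 2932.0 [228.1 199.8] [[566.6, 165.4], [516.4, 294.6], [646.4, 286.3], [617.4, 34.9], [489.0, 48.0]]
rack 2690.5 [326.7 211.2] [[533.0, -147.4], [492.5, -17.9], [614.9, -38.0], [574.1, -278.6], [453.1, -254.3]]
red 68.0 [340.4 209.6] [[526.7, -180.9], [499.0, -169.2], [556.6, -177.7], [554.7, -192.7], [497.1, -184.0]]
red 69.0 [317.3 205.6] [[538.3, -111.9], [511.3, -98.6], [568.4, -110.2], [565.5, -125.2], [508.5, -113.5]]
blue 14.0 [253.  206.5] [[525.1, 77.2], [517.8, 82.8], [532.4, 83.1], [532.5, 71.6], [517.9, 71.2]]
blue 29.0 [198.8 199.4] [[544.8, 234.9], [545.8, 249.0], [558.5, 239.6], [543.9, 220.8], [531.2, 230.1]]
blue 15.0 [201. 188.] [[578.7, 230.1], [584.6, 242.2], [590.6, 236.6], [572.8, 218.1], [566.8, 223.7]]
blue 409.5 [231.4 172.4] [[626.2, 142.9], [611.0, 193.4], [652.8, 190.4], [641.6, 92.3], [599.9, 96.0]]
```

View pics/c1.png

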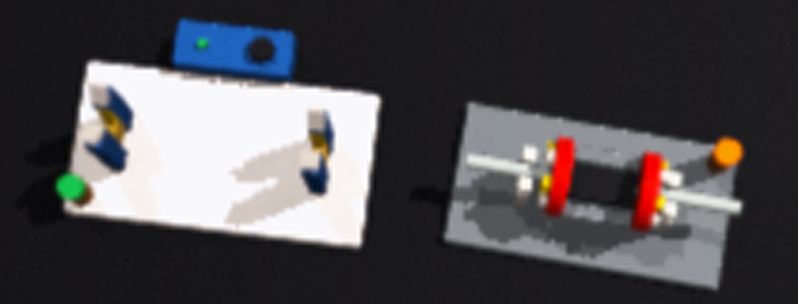

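jog_arm(travel=[[16.6, -47.9, 2], [16.6, -47.9, 2], [16.6, -47.9, 2], [16.6, -47.9, 2], [16.6, -47.9, 2], [16.6, -47.9, 2], [16.6, -47.9, 2], [16.6, -47.9, 2]], delta_rot=[[0, 0, -4.77], [0, 0, -4.77], [0, 0, -4.77], [0, 0, -4.77], [0, 0, -4.77], [0, 0, -4.77], [0, 0, -4.77], [0, 0, -4.77]], grip=[1, 1, 1, 1, 1, 1, 1, 1])

```text
t: 1.1
tool_pos: [400.1, 235.1, 247.3]
tcp_rot: [-1.609, -2.698, 0.0]
ft_force: [1.4, -0.0, -0.1]
opening: 0.999
gripper_force: 0.0
```

jog_arm(travel=[[16.6, -47.9, 2], [16.6, -47.9, 2], [16.6, -47.9, 2], [16.6, -47.9, 2], [16.6, -47.9, 2], [16.6, -47.9, 2], [16.6, -47.9, 2], [16.6, -47.9, 2]], delta_rot=[[0, 0, -4.77], [0, 0, -4.77], [0, 0, -4.77], [0, 0, -4.77], [0, 0, -4.77], [0, 0, -4.77], [0, 0, -4.77], [0, 0, -4.77]], grip=[1, 1, 1, 1, 1, 1, 1, 1])

```text
t: 2.1
tool_pos: [532.9, -147.8, 263.2]
tcp_rot: [-2.402, -2.024, 0.0]
ft_force: [1.1, 0.0, 0.1]
opening: 0.998
gripper_force: 0.0
```

jog_arm(travel=[[0, 0, 0], [0, 0, 0]], delta_rot=[[0, 0, 0], [0, 0, 0]], grip=[1, 1])

```text
t: 2.35
tool_pos: [532.3, -146.0, 262.8]
tcp_rot: [-2.399, -2.027, 0.001]
ft_force: [0.3, 0.1, -0.0]
opening: 1.003
gripper_force: 0.0
```

```bash
cat >> h.py <<'E'
def wcam():
    from bench import telemetry,get_image
    s=telemetry.get_state();c=get_image("wrist")
    T=np.eye(4);T[:3,:3]=cv2.Rodrigues(s["tcp_rot"])[0];T[:3,3]=s["tool_pos"]
    W=np.linalg.inv(T@c["hand_eye"]);c["rvec"]=cv2.Rodrigues(W[:3,:3])[0];c["tvec"]=W[:3,3];return s,c
def yaw(s):
    y=cv2.Rodrigues(s["tcp_rot"])[0];return np.degrees(np.arctan2(y[1,1],y[0,1])),y[:,2].round(4)
E
python3 - <<'E'
from h import *
import pickle
s,c=wcam();print(s["tool_pos"],yaw(s),s["qpos"],c["hand_eye"])
pickle.dump(c,open("w1.pkl","wb"));cv2.imwrite("pics/w1.png",c["frame"][:,:,::-1])
E
```

```text
[ 532.33668497 -146.01490317  262.78942116] (np.float64(-9.612631564584358), array([-1.1e-03,  6.0e-04, -1.0e+00])) [-0.18745979  0.40845719  0.54658886  1.73064827 -0.23783954  1.0702234
  0.27011336] [[ 1.68048809e-04 -9.63965867e-01 -2.66025898e-01  6.70897800e+01]
 [ 9.99999445e-01  4.38625984e-04 -9.57695338e-04 -8.02720414e-01]
 [ 1.03987149e-03 -2.66025589e-01  9.63965406e-01 -1.43678483e+02]
 [ 0.00000000e+00  0.00000000e+00  0.00000000e+00  1.00000000e+00]]
```

View pics/w1.png

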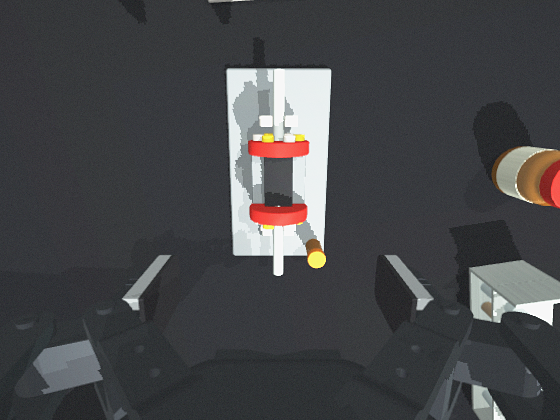

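The wrist view shows the axle from (279,70) to (278,275), the discs at y≈148 and y≈214, and the black block at x 264–293. I'll cast these points to the right heights.

Run:
```python
from h import *
import pickle
c=pickle.load(open("w1.pkl","rb"));f=c["frame"];hsv=cv2.cvtColor(f,cv2.COLOR_RGB2HSV)
# axle centre line from bright rows outside the rack/discs
V=hsv[:,:,2]
for y in (78,90,102,258,262,266,270):
    print(y,V[y,262:296].tolist()) if y in(90,262) else 0
r=cv2.inRange(hsv,(0,170,110),(6,255,255))|cv2.inRange(hsv,(174,170,110),(180,255,255))
r[:,350:]=0
R=[]
for cn in cv2.findContours(r,cv2.RETR_EXTERNAL,cv2.CHAIN_APPROX_NONE)[0]:
    if cv2.contourArea(cn)>80:
        x,y,w,h=cv2.boundingRect(cn);print("red",x,y,w,h)
        # disc's widest silhouette = at the axis height
        print(plane(c,[[x-.5,y+h/2],[x+w-.5,y+h/2],[x+w/2-.5,y+h/2]],60).round(1).tolist())
E=plane(c,[[279.2,69.5],[278,275]],60);print(E.round(1),E.mean(0),np.linalg.norm(E[0]-E[1]),np.degrees(np.arctan2(-(E[0]-E[1])[0],(E[0]-E[1])[1])))
B=plane(c,[[264,181],[293,181]],66);print(B.round(1),B.mean(0))
```

```text
90 [164, 139, 142, 139, 136, 138, 141, 141, 178, 177, 176, 178, 243, 248, 247, 247, 247, 247, 247, 247, 247, 247, 247, 240, 238, 238, 239, 239, 239, 240, 239, 239, 239, 239]
262 [54, 60, 56, 58, 57, 56, 63, 63, 62, 62, 66, 154, 248, 249, 248, 247, 247, 247, 248, 249, 255, 144, 54, 60, 62, 64, 62, 63, 62, 63, 62, 63, 60, 60]
red 250 204 57 21
[[493.7, -180.2, 60.0], [556.2, -190.7, 60.0], [524.9, -185.5, 60.0]]
red 248 140 61 18
[[505.3, -109.0, 60.0], [568.6, -119.7, 60.0], [536.9, -114.4, 60.0]]
[[ 551.   -38.    60. ]
 [ 512.6 -258.6   60. ]] [ 531.81198667 -148.2718296    60.        ] 223.93119786437785 -9.876973738158767
[[ 516.8 -144.5   66. ]
 [ 547.1 -149.6   66. ]] [ 531.95846066 -147.04505598   66.        ]
```

jog_arm(travel=[[-0.5, -1.8, -30], [0, 0, -30], [0, 0, -30], [0, 0, -30], [0, 0, -30], [0, 0, -25], [0, 0, -10], [0, 0, 0]], delta_rot=[[0, 0, 0], [0, 0, 0], [0, 0, 0], [0, 0, 0], [0, 0, 0], [0, 0, 0], [0, 0, 0], [0, 0, 0]], grip=[1, 1, 1, 1, 1, 1, 1, 1])

```text
t: 3.4
tool_pos: [532.1, -147.4, 78.3]
tcp_rot: [-2.398, -2.028, 0.0]
ft_force: [-0.4, 0.3, 0.2]
opening: 0.997
gripper_force: 0.0
```

jog_arm(travel=[[0, 0, -10], [0, 0, -7], [0, 0, -4], [0, 0, 0], [0, 0, 0]], delta_rot=[[0, 0, 0], [0, 0, 0], [0, 0, 0], [0, 0, 0], [0, 0, 0]], grip=[1, 1, 1, 1, 1])

```text
t: 4.03
tool_pos: [532.3, -148.4, 57.4]
tcp_rot: [2.4, 2.027, 0.0]
ft_force: [-0.6, 0.6, 0.3]
opening: 1.004
gripper_force: 0.0
```

jog_arm(travel=[[0, 0, -1], [0, 0, 0], [0, 0, 0], [0, 0, 0], [0, 0, 0], [0, 0, 0]], delta_rot=[[0, 0, 0], [0, 0, 0], [0, 0, 0], [0, 0, 0], [0, 0, 0], [0, 0, 0]], grip=[0.2, -0.2, -1, -1, -1, -1])

```text
t: 4.78
tool_pos: [531.7, -148.2, 56.6]
tcp_rot: [-2.4, -2.027, 0.0]
ft_force: [-2.3, 0.6, 6.1]
opening: 0.334
gripper_force: 58.7
```

Run:
```python
from h import *
s,c=wcam();print(s["tool_pos"],yaw(s),s["ft_force"],s["wrist_torque"],s["opening"],s["gripper_force"])
cv2.imwrite("pics/w2.png",c["frame"][:,:,::-1])
```

```text
[ 531.73851533 -148.23495863   56.60151175] (np.float64(-9.636328232479523), array([-5.e-04,  4.e-04, -1.e+00])) [-2.29381482  0.59065163  6.11168684] [0.14495442 0.56131138 0.01826832] 0.33379681615268464 58.7171870470047
```

View pics/w2.png

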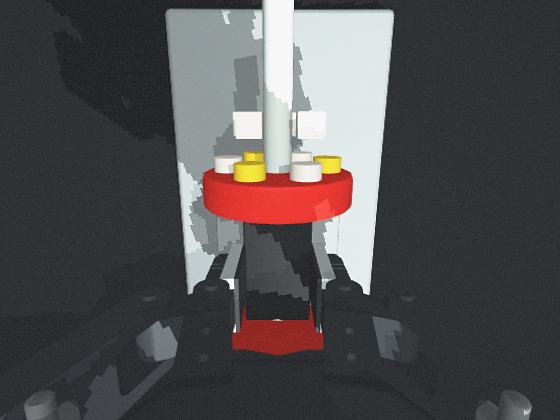

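The block is between the pads: disc at (278,195), block at x 245–310, opening 28 mm, 59 N. Next I lift.

jog_arm(travel=[[0, 0, 2], [0, 0, 6], [0, 0, 15], [0, 0, 20], [0, 0, 20], [0, 0, 20], [0, 0, 20], [0, 0, 10]], delta_rot=[[0, 0, 0], [0, 0, 0], [0, 0, 0], [0, 0, 0], [0, 0, 0], [0, 0, 0], [0, 0, 0], [0, 0, 0]], grip=[-1, -1, -1, -1, -1, -1, -1, -1])

```text
t: 5.82
tool_pos: [532.5, -148.5, 171.0]
tcp_rot: [2.399, 2.026, 0.002]
ft_force: [0.5, 0.2, -3.8]
opening: 0.331
gripper_force: 59.7
```

jog_arm(travel=[[0, 20, 20], [-5, 25, 25], [-5, 25, 25], [-5, 25, 25], [-5, 25, 25], [-5, 20, 10], [0, 5, 0], [0, 0, 0]], delta_rot=[[0, 0, 0], [0, 0, 0], [0, 0, 0], [0, 0, 0], [0, 0, 0], [0, 0, 0], [0, 0, 0], [0, 0, 0]], grip=[-1, -1, -1, -1, -1, -1, -1, -1])

```text
t: 6.82
tool_pos: [506.9, -3.5, 298.9]
tcp_rot: [-2.4, -2.027, 0.001]
ft_force: [-0.1, -1.6, -3.7]
opening: 0.33
gripper_force: 59.7
```

Run:
```python
from h import *
import pickle
s,c=wcam();print(s["tool_pos"],yaw(s),s["ft_force"],s["wrist_torque"],s["opening"],s["gripper_force"])
pickle.dump(c,open("w3.pkl","wb"));cv2.imwrite("pics/w3.png",c["frame"][:,:,::-1])
```

```text
[506.88617231  -3.49526547 298.87107711] (np.float64(-9.61152617777319), array([-7.e-04, -3.e-04, -1.e+00])) [-0.10653642 -1.59814212 -3.69845845] [ 0.00790058  0.01981342 -0.04473415] 0.3299934667919437 59.73803222179413
```

View pics/w3.png

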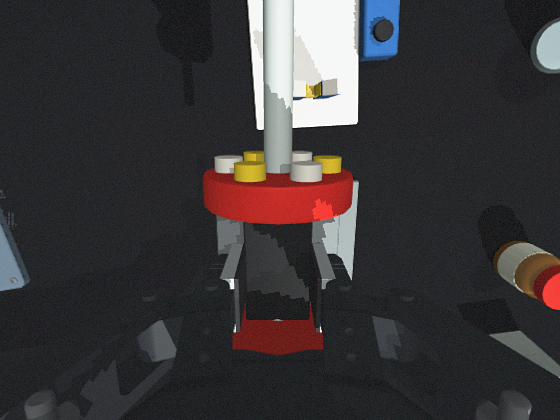

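The wrist view shows the axle still level and straight in the grip; the near upright's slot is at (318,90), half hidden behind the axle. I'll move sideways and go higher to see both slots.

jog_arm(travel=[[-10, 10, 20], [-10, 15, 20], [-10, 15, 20], [-10, 15, 20], [0, 5, 10], [0, 0, 0], [0, 0, 0]], delta_rot=[[0, 0, 3.2], [0, 0, 0], [0, 0, 0], [0, 0, 0], [0, 0, 0], [0, 0, 0], [0, 0, 0]], grip=[-1, -1, -1, -1, -1, -1, -1])

```text
t: 7.75
tool_pos: [467.2, 55.7, 388.4]
tcp_rot: [-2.344, -2.092, 0.002]
ft_force: [0.2, 0.4, -4.1]
opening: 0.33
gripper_force: 60.1
```

Run:
```python
from h import *
import pickle
s,c=wcam();print(s["tool_pos"],yaw(s))
pickle.dump(c,open("w4.pkl","wb"));cv2.imwrite("pics/w4.png",c["frame"][:,:,::-1])
C=np.array([567,165,0]);a=np.radians(-6.4);ux=np.array([np.cos(a),np.sin(a),0]);uy=np.array([-np.sin(a),np.cos(a),0])
for e in(-85,85): print(proj(c,C+uy*e+[0,0,120]))
cv2.imwrite("pics/w4z.png",cv2.resize(c["frame"][0:210,240:500],None,fx=2.8,fy=2.8,interpolation=cv2.INTER_CUBIC)[:,:,::-1])
```

```text
[467.2158106   55.74109668 388.42648356] (np.float64(-6.508212297578437), array([-1.1e-03, -9.0e-04, -1.0e+00]))
[[348.57750277 140.96840725]]
[[357.73228374 -16.76717537]]
```

View pics/w4z.png

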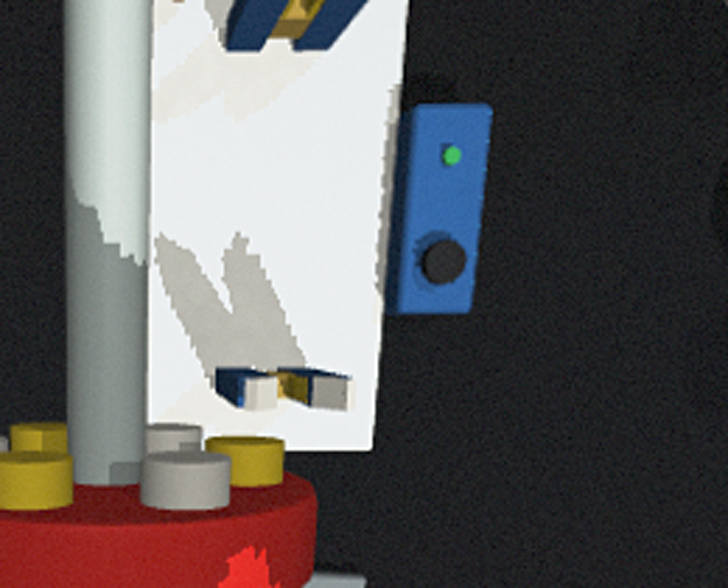

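The crop shows the near slot's white lips with inner edges at crop x 277 and 312, y≈391. The far upright is cut off at the top, so I'll move along +y to see it.

jog_arm(travel=[[2, 25, 0], [2, 35, 0], [2, 35, 0], [2, 20, 0], [0, 0, 0], [0, 0, 0], [0, 0, 0]], delta_rot=[[0, 0, 0], [0, 0, 0], [0, 0, 0], [0, 0, 0], [0, 0, 0], [0, 0, 0], [0, 0, 0]], grip=[-1, -1, -1, -1, -1, -1, -1])

```text
t: 8.68
tool_pos: [475.3, 170.3, 389.4]
tcp_rot: [2.344, 2.091, 0.0]
ft_force: [0.5, -0.2, -3.2]
opening: 0.327
gripper_force: 60.1
```

Run:
```python
from h import *
import pickle
c4=pickle.load(open("w4.pkl","rb"));
s,c=wcam();print(s["tool_pos"],yaw(s))
pickle.dump(c,open("w5.pkl","wb"))
P=plane(c4,[[345.2,139.6]],104);print("near",P)
u=proj(c4,[[0,0,0]])
cv2.imwrite("pics/w5z.png",cv2.resize(c["frame"][40:200,270:460],None,fx=3.7,fy=3.7,interpolation=cv2.INTER_CUBIC)[:,:,::-1])
```

```text
[475.33117163 170.32272144 389.4440866 ] (np.float64(-6.542758309787141), array([ 2.e-04, -2.e-04, -1.e+00]))
near [[556.53717003  81.12498903 104.        ]]
```

View pics/w5z.png

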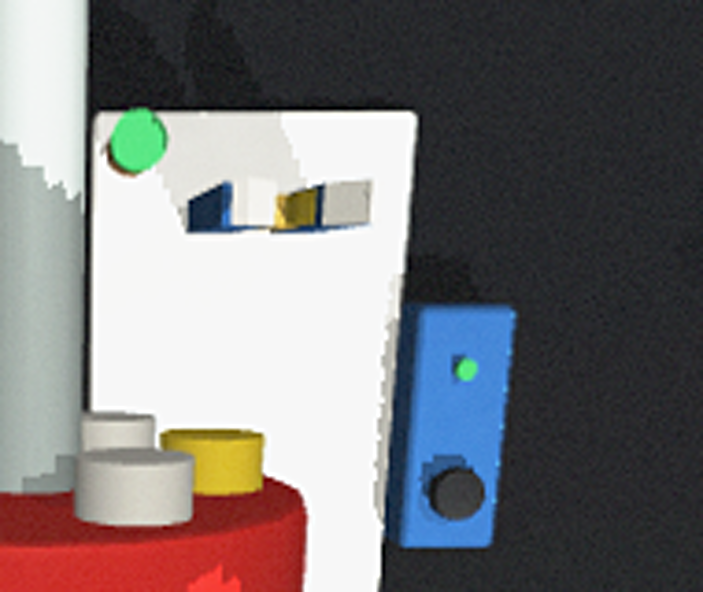

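The crop shows the far slot's lips with inner edges at about x 277 and 322 (y≈205), the plate's far corners at (93,113) and (417,113), and vial_b at (137,140). I'll refine the lip edges from the raw rows.

Run:
```python
from h import *
import pickle
c4=pickle.load(open("w4.pkl","rb"));c5=pickle.load(open("w5.pkl","rb"))
for n,c,rows,x0,x1 in(("near",c4,(136,140,144),315,372),("far",c5,(92,95,99),318,376)):
    for r_ in rows: print(n,r_,x0,' '.join("%d/%d"%(p[0],p[2]) for p in c["frame"][r_,x0:x1]))
g=lambda q,f,ox,oy:[q[0]/f+ox-.4,q[1]/f+oy-.4]
F=plane(c5,[g((299.5,205),3.7,270,40)],104);N=plane(c4,[g((294.5,391),2.8,240,0)],104)
d=(F-N)[0];print(F,N,np.hypot(*d[:2]),np.degrees(np.arctan2(-d[0],d[1])),(F+N)/2)
pc=plane(c5,[g((93,113),3.7,270,40),g((417,113),3.7,270,40)],12);pn=plane(c4,[g((372,450),2.8,240,0)],12)
print(pc,pn);e=pc[1]-pn[0];print("right edge yaw",np.degrees(np.arctan2(-e[0],e[1])),np.linalg.norm(e),"centre from diag",(pc[0]+pn[0])/2)
```

```text
near 136 315 142/133 150/140 0/40 23/51 27/54 18/50 29/53 19/48 16/48 26/57 34/98 29/84 88/115 210/190 202/187 200/186 202/188 224/210 223/212 222/210 221/207 221/208 221/211 221/210 223/111 106/47 109/47 96/33 77/20 79/26 89/18 96/30 96/28 95/23 98/33 10/46 59/77 159/146 152/143 147/140 152/139 154/142 151/143 148/138 150/140 155/141 151/141 152/141 144/131 228/213 237/227 233/222 234/234 234/239 236/240 236/240 236/240
near 140 315 238/231 242/234 122/120 30/54 9/41 20/51 12/48 24/52 20/49 26/52 35/82 35/82 126/140 202/186 194/182 192/181 200/186 217/203 217/202 217/203 219/205 218/205 217/205 219/209 194/89 194/71 128/46 79/13 73/13 77/18 88/23 94/26 94/24 93/16 94/34 19/53 90/100 157/145 149/139 150/140 149/141 150/140 150/138 149/138 147/137 150/141 152/141 122/115 141/131 239/230 233/223 232/223 235/237 236/240 236/240 235/240 235/239
near 144 315 236/231 236/230 235/230 236/230 237/231 239/232 245/237 170/171 94/93 29/62 31/145 56/147 163/173 198/181 194/181 197/184 202/189 217/204 216/202 216/204 215/200 217/204 217/204 217/204 237/233 236/232 235/230 235/229 237/230 239/237 
[... 1245 characters left out ...]
249/243 247/242 247/242 247/241 247/243 246/244 247/251 239/137 239/96 244/100 119/40 95/25 96/19 122/31 130/33 129/22 119/32 136/40 33/63 18/62 207/188 198/184 196/180 193/180 194/179 196/184 195/181 192/177 197/183 193/179 194/178 191/174 186/170 247/241 247/245 246/243 247/247 247/247 247/247
[[575.03198695 249.58955593 104.        ]] [[556.02424     81.63905217 104.        ]] 169.022679414057 -6.456957867595156 [[565.52811347 165.61430405 104.        ]]
[[514.49766269 296.76318875  12.        ]
 [643.48641077 281.73568715  12.        ]] [[615.41557031  34.84093732  12.        ]]
right edge yaw -6.486422961726332 248.48539107207003 centre from diag [564.9566165  165.80206304  12.        ]
```

jog_arm(travel=[[20, -1, -30], [25, -2, -45], [25, -1, -45], [19.8, -0.7, -45], [0, 0, -40], [0, 0, -30], [0, 0, -10], [0, 0, 0]], delta_rot=[[0, 0, 0.1], [0, 0, 0], [0, 0, 0], [0, 0, 0], [0, 0, 0], [0, 0, 0], [0, 0, 0], [0, 0, 0]], grip=[-1, -1, -1, -1, -1, -1, -1, -1])

```text
t: 9.72
tool_pos: [565.2, 166.7, 144.5]
tcp_rot: [2.341, 2.095, -0.0]
ft_force: [-0.2, 0.5, -3.7]
opening: 0.328
gripper_force: 60.1
```

jog_arm(travel=[[0, 0, 0], [0, 0, 0]], delta_rot=[[0, 0, 0], [0, 0, 0]], grip=[-1, -1])

```text
t: 9.98
tool_pos: [565.6, 167.2, 145.5]
tcp_rot: [2.34, 2.095, 0.003]
ft_force: [-0.2, -0.2, -3.2]
opening: 0.326
gripper_force: 60.1
```

Run:
```python
from h import *
from bench import *
import pickle
s,c=wcam();print(s["tool_pos"],yaw(s),s["ft_force"],s["wrist_torque"])
t=get_image("top");sc=get_image("scene")
A=cv2.resize(c["frame"][0:200,180:380],None,fx=2.9,fy=2.9,interpolation=cv2.INTER_CUBIC)[:,:,::-1]
B=cv2.resize(sc["frame"][200:320,250:400],(218*1,580),interpolation=cv2.INTER_CUBIC)[:,:,::-1] if 0 else A
cv2.imwrite("pics/w6.png",A)
```

```text
[565.61189036 167.21420118 145.51841968] (np.float64(-6.325716534809892), array([ 1.9e-03,  9.0e-04, -1.0e+00])) [-0.16181546 -0.22848561 -3.23166351] [-0.03931724 -0.03170222 -0.03515451]
```

View pics/w6.png

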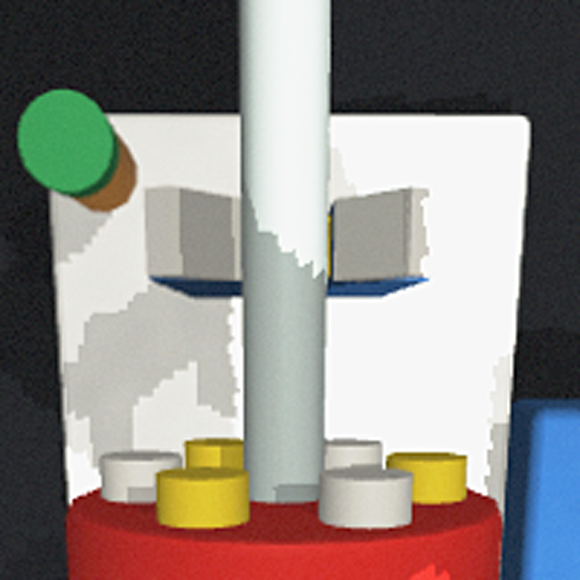

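The far slot's lips (146–428 in the crop, centre 287) are centred under the axle (centre 286), so it lines up. I'll go down slowly and watch the force.

jog_arm(travel=[[0, -1, -8], [0, 0, -8], [0, 0, -6], [0, 0, -6], [0, 0, -5], [0, 0, -5], [0, 0, -4], [0, 0, 0]], delta_rot=[[0, 0, 0], [0, 0, 0], [0, 0, 0], [0, 0, 0], [0, 0, 0], [0, 0, 0], [0, 0, 0], [0, 0, 0]], grip=[-1, -1, -1, -1, -1, -1, -1, -1])

```text
t: 11.12
tool_pos: [564.8, 166.0, 102.0]
tcp_rot: [-2.341, -2.095, 0.001]
ft_force: [-0.1, -0.6, -4.2]
opening: 0.328
gripper_force: 60.2
```

jog_arm(travel=[[0, 0, -2], [0, 0, -2], [0, 0, -1], [0, 0, 0]], delta_rot=[[0, 0, 0], [0, 0, 0], [0, 0, 0], [0, 0, 0]], grip=[-1, -1, -1, -1])

```text
t: 11.62
tool_pos: [564.9, 166.0, 97.2]
tcp_rot: [-2.341, -2.095, 0.0]
ft_force: [-0.6, -0.2, -4.4]
opening: 0.327
gripper_force: 60.2
```

jog_arm(travel=[[0, 0, -1.5], [0, 0, -1.5], [0, 0, -1], [0, 0, 0]], delta_rot=[[0, 0, 0], [0, 0, 0], [0, 0, 0], [0, 0, 0]], grip=[-1, -1, -1, -1])

```text
t: 12.12
tool_pos: [564.9, 166.0, 93.2]
tcp_rot: [-2.341, -2.095, 0.0]
ft_force: [0.8, -0.4, -3.5]
opening: 0.328
gripper_force: 60.2
```

jog_arm(travel=[[0, 0, -1.5], [0, 0, -1.5], [0, 0, -1], [0, 0, 0]], delta_rot=[[0, 0, 0], [0, 0, 0], [0, 0, 0], [0, 0, 0]], grip=[-1, -1, -1, -1])

```text
t: 12.62
tool_pos: [565.3, 166.0, 89.3]
tcp_rot: [2.34, 2.095, 0.001]
ft_force: [1.9, -0.5, -5.0]
opening: 0.329
gripper_force: 60.2
```

jog_arm(travel=[[0, 0, -1.5], [0, 0, -1.5], [0, 0, -1], [0, 0, 0]], delta_rot=[[0, 0, 0], [0, 0, 0], [0, 0, 0], [0, 0, 0]], grip=[-1, -1, -1, -1])

```text
t: 13.12
tool_pos: [566.0, 166.0, 85.6]
tcp_rot: [2.34, 2.094, 0.003]
ft_force: [5.2, -1.5, -1.8]
opening: 0.33
gripper_force: 60.6
```

jog_arm(travel=[[1, 0, 0], [0.5, 0, 0], [0, 0, 0]], delta_rot=[[0, 0, 0], [0, 0, 0], [0, 0, 0]], grip=[-1, -1, -1])

```text
t: 13.5
tool_pos: [566.2, 166.0, 85.2]
tcp_rot: [-2.34, -2.095, 0.001]
ft_force: [2.6, -0.3, -1.3]
opening: 0.328
gripper_force: 60.5
```

Run:
```python
from h import *
from bench import *
s=telemetry.get_state();print(s["tool_pos"],yaw(s),s["ft_force"],s["wrist_torque"])
```

```text
[566.23430159 165.9901127   85.15583308] (np.float64(-6.3290367064846915), array([-6.e-04, -1.e-04, -1.e+00])) [ 2.57726362 -0.3284682  -1.26819711] [-0.15583283 -0.54330752  0.00906997]
```

jog_arm(travel=[[0.6, 0, -1], [0, 0, -1], [0, 0, 0]], delta_rot=[[0, 0, 0], [0, 0, 0], [0, 0, 0]], grip=[-1, -1, -1])

```text
t: 13.88
tool_pos: [566.7, 166.1, 83.3]
tcp_rot: [-2.34, -2.095, 0.001]
ft_force: [-0.0, 0.0, 1.6]
opening: 0.328
gripper_force: 60.9
```

jog_arm(travel=[[0, 0, -1], [0, 0, -1], [0, 0, 0]], delta_rot=[[0, 0, 0], [0, 0, 0], [0, 0, 0]], grip=[-1, -1, -1])

```text
t: 14.25
tool_pos: [567.0, 166.2, 81.7]
tcp_rot: [-2.34, -2.095, -0.001]
ft_force: [-1.3, 0.6, 6.5]
opening: 0.332
gripper_force: 61.3
```

jog_arm(travel=[[0, 0, -1], [0, 0, -1], [0, 0, 0]], delta_rot=[[0, 0, 0], [0, 0, 0], [0, 0, 0]], grip=[-1, -1, -1])

```text
t: 14.62
tool_pos: [567.2, 166.2, 80.0]
tcp_rot: [-2.341, -2.095, -0.001]
ft_force: [-2.2, -0.8, 7.7]
opening: 0.329
gripper_force: 61.6
```

jog_arm(travel=[[0, 0, -1], [0, 0, -1], [0, 0, 0]], delta_rot=[[0, 0, 0], [0, 0, 0], [0, 0, 0]], grip=[-1, -1, -1])

```text
t: 15.0
tool_pos: [567.1, 166.3, 77.8]
tcp_rot: [-2.34, -2.095, -0.001]
ft_force: [-0.9, -0.1, 7.1]
opening: 0.331
gripper_force: 61.4
```

Run:
```python
from h import *
from bench import *
s=telemetry.get_state();print(s["tool_pos"],yaw(s),s["ft_force"],s["wrist_torque"])
```

```text
[567.06903222 166.27508714  77.82562918] (np.float64(-6.32448575510003), array([ 2.e-04,  6.e-04, -1.e+00])) [-0.88185604 -0.11460461  7.12919463] [-0.0290362   0.18916073 -0.00582097]
```

jog_arm(travel=[[0, 0, -1], [0, 0, -1], [0, 0, -1], [0, 0, 0]], delta_rot=[[0, 0, 0], [0, 0, 0], [0, 0, 0], [0, 0, 0]], grip=[-1, -1, -1, -1])

```text
t: 15.5
tool_pos: [566.9, 166.3, 74.5]
tcp_rot: [-2.34, -2.095, -0.0]
ft_force: [-1.0, 0.3, 4.6]
opening: 0.325
gripper_force: 61.2
```

jog_arm(travel=[[0, 0, -1], [0, 0, -1], [0, 0, 0]], delta_rot=[[0, 0, 0], [0, 0, 0], [0, 0, 0]], grip=[-1, -1, -1])

```text
t: 15.88
tool_pos: [567.0, 166.2, 72.4]
tcp_rot: [-2.34, -2.095, -0.0]
ft_force: [-0.4, -0.1, 3.7]
opening: 0.328
gripper_force: 61.1
```

jog_arm(travel=[[0, 0, -1], [0, 0, -1], [0, 0, 0]], delta_rot=[[0, 0, 0], [0, 0, 0], [0, 0, 0]], grip=[-1, -1, -1])

```text
t: 16.25
tool_pos: [567.0, 166.2, 70.3]
tcp_rot: [-2.34, -2.095, -0.0]
ft_force: [-0.9, 0.9, 4.8]
opening: 0.332
gripper_force: 61.1
```

Sliding at a steady force, so I'll use finer steps near the floor.

jog_arm(travel=[[0, 0, -0.7], [0, 0, -0.7], [0, 0, 0]], delta_rot=[[0, 0, 0], [0, 0, 0], [0, 0, 0]], grip=[-1, -1, -1])

```text
t: 16.62
tool_pos: [567.0, 166.1, 68.9]
tcp_rot: [-2.34, -2.096, 0.0]
ft_force: [-0.7, -0.2, 3.6]
opening: 0.327
gripper_force: 61.1
```

jog_arm(travel=[[0, 0, -0.5], [0, 0, -0.5], [0, 0, 0]], delta_rot=[[0, 0, 0], [0, 0, 0], [0, 0, 0]], grip=[-1, -1, -1])

```text
t: 17.0
tool_pos: [567.0, 166.1, 67.9]
tcp_rot: [-2.341, -2.095, 0.0]
ft_force: [-1.3, 0.6, 4.3]
opening: 0.331
gripper_force: 61.1
```

jog_arm(travel=[[0, 0, -0.5], [0, 0, -0.5], [0, 0, 0]], delta_rot=[[0, 0, 0], [0, 0, 0], [0, 0, 0]], grip=[-1, -1, -1])

```text
t: 17.38
tool_pos: [567.0, 166.0, 66.9]
tcp_rot: [-2.341, -2.095, 0.0]
ft_force: [-1.0, 0.4, 4.5]
opening: 0.328
gripper_force: 61.1
```

jog_arm(travel=[[0, 0, -0.5], [0, 0, -0.5], [0, 0, 0]], delta_rot=[[0, 0, 0], [0, 0, 0], [0, 0, 0]], grip=[-1, -1, -1])

```text
t: 17.75
tool_pos: [567.0, 166.0, 65.9]
tcp_rot: [-2.341, -2.095, 0.0]
ft_force: [-1.4, 0.6, 5.1]
opening: 0.332
gripper_force: 61.1
```

jog_arm(travel=[[0, 0, -0.5], [0, 0, -0.5], [0, 0, 0]], delta_rot=[[0, 0, 0], [0, 0, 0], [0, 0, 0]], grip=[-1, -1, -1])

```text
t: 18.12
tool_pos: [567.1, 166.0, 64.9]
tcp_rot: [-2.341, -2.095, 0.0]
ft_force: [-0.9, 0.1, 5.2]
opening: 0.326
gripper_force: 61.1
```

jog_arm(travel=[[0, 0, -0.5], [0, 0, -0.5], [0, 0, 0]], delta_rot=[[0, 0, 0], [0, 0, 0], [0, 0, 0]], grip=[-1, -1, -1])

```text
t: 18.5
tool_pos: [567.0, 166.0, 63.9]
tcp_rot: [-2.341, -2.095, 0.0]
ft_force: [-1.2, -0.1, 4.4]
opening: 0.33
gripper_force: 61.1
```

jog_arm(travel=[[0, 0, -0.5], [0, 0, -0.5], [0, 0, 0]], delta_rot=[[0, 0, 0], [0, 0, 0], [0, 0, 0]], grip=[-1, -1, -1])

```text
t: 18.88
tool_pos: [567.1, 166.0, 63.3]
tcp_rot: [-2.341, -2.095, -0.0]
ft_force: [-2.0, -0.7, 8.5]
opening: 0.324
gripper_force: 61.7
```

jog_arm(travel=[[0, 0, -0.4], [0, 0, 0]], delta_rot=[[0, 0, 0], [0, 0, 0]], grip=[-1, -1])

```text
t: 19.12
tool_pos: [567.1, 166.0, 63.2]
tcp_rot: [-2.341, -2.095, -0.001]
ft_force: [-2.6, 0.4, 12.8]
opening: 0.327
gripper_force: 62.2
```

Run:
```python
from h import *
from bench import *
s=telemetry.get_state();print(s["tool_pos"],yaw(s),s["ft_force"],s["wrist_torque"])
```

```text
[567.120411   165.97525486  63.17083001] (np.float64(-6.333147308061608), array([ 3.e-04,  3.e-04, -1.e+00])) [-2.64554459  0.37281391 12.79093585] [-0.02979229  0.73916343 -0.00500828]
```

Hard contact at TCP z≈63.2 with almost no roll moment, so both ends are seated. A small extra press, then release.

jog_arm(travel=[[0, 0, -0.4], [0, 0, 0], [0, 0, 0]], delta_rot=[[0, 0, 0], [0, 0, 0], [0, 0, 0]], grip=[-1, -1, -1])

```text
t: 19.5
tool_pos: [567.1, 166.0, 63.1]
tcp_rot: [-2.341, -2.095, -0.001]
ft_force: [-3.8, -0.2, 16.9]
opening: 0.328
gripper_force: 62.6
```

jog_arm(travel=[[0, 0, 0], [0, 0, 0], [0, 0, 0], [0, 0, 0], [0, 0, 0], [0, 0, 0]], delta_rot=[[0, 0, 0], [0, 0, 0], [0, 0, 0], [0, 0, 0], [0, 0, 0], [0, 0, 0]], grip=[-0.2, 0, 0.3, 0.6, 0.8, 0.8])

```text
t: 20.25
tool_pos: [567.1, 166.0, 62.1]
tcp_rot: [-2.341, -2.095, 0.0]
ft_force: [0.1, -0.5, -0.3]
opening: 0.901
gripper_force: 0.0
```

jog_arm(travel=[[0, 0, 5], [0, 0, 15], [0, 0, 30], [0, 0, 40], [0, 0, 40], [0, 0, 30], [0, 0, 0], [0, 0, 0]], delta_rot=[[0, 0, 0], [0, 0, 0], [0, 0, 0], [0, 0, 0], [0, 0, 0], [0, 0, 0], [0, 0, 0], [0, 0, 0]], grip=[0.8, 0.8, 0.8, 0.8, 0.8, 0.8, 0.8, 0.8])

```text
t: 21.25
tool_pos: [566.8, 166.0, 222.3]
tcp_rot: [-2.34, -2.095, -0.0]
ft_force: [-0.4, 0.2, -0.6]
opening: 0.899
gripper_force: 0.0
```

Run:
```python
from h import *
s,c=wcam();print(s["tool_pos"],s["ft_force"])
cv2.imwrite("pics/w7.png",c["frame"][:,:,::-1])
```

```text
[566.75117934 166.04266276 222.30931644] [-0.41205486  0.24612859 -0.5767136 ]
```

View pics/w7.png

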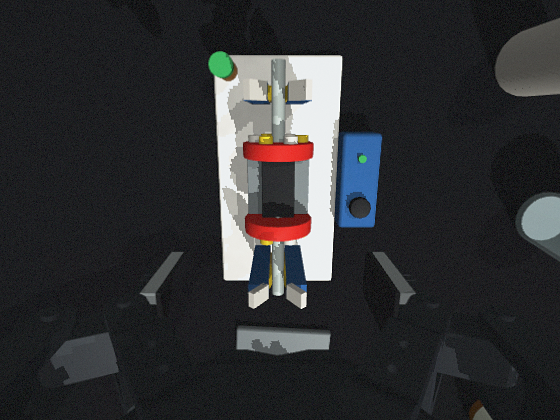

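The rotor lies in both slots, with the axle running from (279,62) to (278,293) and the discs level. The vial at (220,65) has not moved. I'm handing the job in.

```bash
python3 -c "
from bench import close_job;print(close_job())"
```

```text
the job is handed in; nothing more can be done
None
```

The rotor is out of the rack and pressed into both rotator slots. It met a hard stop with almost no side-to-side moment and at most about 17 N at the wrist. I released it and handed the job in at about 21 s; no verdict came back.

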